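# Lift the bucket out of a pedal bin and hold it level

## Robot

A 7-joint arm with a two-finger parallel gripper is mounted at the origin on the work surface. World frame = base frame: x ahead of the robot, y to its left, z up, the work surface at z = 0. Lengths are in m, angles in rad, forces in N, time in s.
With the tool pointing down it reaches from about 0.35 to 0.9 m from the base axis. Payload 7.2 kg.
Tool frame: the origin (TCP) lies between the finger pads; the fingertips stand 22 mm ahead of it and the grasp point (between the pads) lies 3 mm ahead of it; z points along the fingers, y is the line along which they close (so a half turn about z gives the same grasp; the last joint's range is limited). The gripper opens to 85 mm and grips with 20 to 120 N. Pads are 22 mm wide; open, the fingers measure 114 mm over their backs; the gripper's body (76 mm by 85 mm) begins 54 mm behind the grasp point. The pads swing forward as they close: fully open they stand 13 mm farther back than shut.
Start: joints at [1.179, 0.411, -0.013, 1.596, 0.006, 1.134, -0.082], TCP at [0.199, -0.593, 0.253] pointing down, gripper open.
Joint ranges: [-2.95, 2.95], [-0.29, 1.99], [-1.47, 1.44], [0.14, 2.54], [-1.03, 4.17], [0.13, 1.85], [-2.86, 2.86]. Speed limits (rad/s): [2.39, 2.39, 3.01, 3.01, 3.14, 3.14, 3.14].

## Interface

Orientations are given as a unit quaternion [w, x, y, z].
In Python, from bench import env gives the robot as it stands.
- The arm moves only by the shell command python3 -m jog 'ROWS' [FORCE]. ROWS is JSON, one flat list of numbers, 7 for each row, row after row: the opening, from -1 (shut) to 1 (fully open), then the shift along the tool's x, y, z normalised to -1 to 1, where 1 is 0.4 m, then the turn, a rotation vector about the tool's x, y, z normalised to -1 to 1, where 1 is pi/2 rad. A call has 1 to 8 rows; each row is the pose to reach, as a shift and turn from the pose commanded when the call began, along the tool's axes at that moment; what a row does not reach only later rows make up. A row lasts 1/10 s, in which the tool goes at most 50 mm and 8.59 degrees, less where a joint would pass 70% of its speed; a pose out of reach is approached as far as the arm can. A call with a number of a shift or a turn outside -1 to 1 is refused whole. A call with a gripper value outside its range is refused whole. The fingers move at their own pace and stop on an object; FORCE is the grip in N (left out, the last holds). Time passes only in rows, so rows that repeat a pose let the fingers close. It gives the time, the measured TCP pose, the force, the opening and the grip force at its end, in the units of the state.
- env.sense(): the state, without advancing time (a new reading comes with each control period).
- env.read_camera(name): name is "scene" or "top"; returns a dict with "image" (480x640x3 uint8, blue, green, red), "z_map" (480x640 float32, m along the optical axis (not along the pixel's ray), 0 where there is no reading), "camera_matrix" (3x3 intrinsics, pixels), "k1" (the pictures are not rectified: a ray, as slopes to the right and down, at radius r is drawn at 1 + k1 r^2 times it, then the intrinsics apply), "pose" (4x4, takes a point from camera to world coordinates). Camera axes: x right, y down, z forward; pixel columns grow to the right and rows downward; lengths in m; the calibration is good to about 2 mm. A picture is of the moment at which its call begins.
- env.job_done(): hands the job in; it is judged then, once.
Trained networks look in a picture, given as the dict that the camera call returned (one of the last four; its "shot" number tells which), for a name from the list of things; names that differ only in an ending like _2 or _b are one class to them, and where a whole thing is asked for, a point or a joint stands for the part that bears it (a point fixed in the world has none). Each returns a list of dicts, best first, with "confidence" (0 to 1); they miss things now and then, are a little off and sometimes report something else, mostly with a low value. They report only what shows in the picture. A call takes as long as a camera call.
- env.search_frame(picture, target): "pixel" ([column, row] in pixels, amid what is visible of it).
The state is a dict: "clock": time; "joint_positions": joint angles; "dq": joint speeds; "joint_torque": joint torques, N m; "tcp_pos": TCP position; "eef_rot": TCP orientation; "wrist_force": force on the tool from outside, world axes, zero at the start; "wrist_torque": the same for the moment, N m; "gripper_width": finger opening in m; "grasp_force": force on a finger pad.
Only numpy, scipy, OpenCV 4.12 (cv2) and the standard library are available. Lean on these libraries where they do the work, as an engineer would, in place of code of your own. Each camera call takes 0.05 s, during which the arm holds its last target. There are 200 camera calls.

## Task

The little pedal bin on the glass shelf is due for emptying: press its pedal right down to the stop so that the lid swings open and stays standing, then take the inner bucket by its blue handle and lift it, level and with its rubbish still in it, until its bottom is well clear above the bin's rim. Hold it up there still and level for at least two seconds and finish while still holding it, with the lid left open and the other things on the shelf left where they are.

Things in the scene. Friction and masses are not known exactly. Their poses are not given: they have to be found in the camera images.
- bin: Countertop pedal bin: round white shell 140 mm across, 120 mm high (134 with the lid shut), fixed on the glass shelf (top at z = 30 mm). Origin: centre of its underside; z up, -x to the pedal (on the robot's right, within 25 degrees), +x to the hinge housing (44 mm wide, reaching 93 mm from the axis). Inside diameter 134 mm, inner floor 28 mm and rim 120 mm above the origin.
- pedal (a joint): The bin's pedal, rad: 0 up at rest, 0.22 down at its stop. Hinge along the bin's y axis, 45 mm in front of the bin's axis, 20 mm above its origin. It takes 6 to 9 N at the middle of the tread, where it travels 14 mm down; a spring returns it. It swings the lid open (8 times the pedal's angle); at the stop the lid is tipped past upright and then stays.
- pedal_tread (a point): Middle of the top face of the pedal's black ribbed tread (50 mm wide along the bin's y, 54 mm long, 5 mm thick), 109 mm in front of the bin's axis (the tread ends 132 mm from it) and 28 mm above the bin's origin at rest, 14 mm when down. The bin's wall is 39 mm behind this point: press with the tool tilted, the gripper leaning away from the bin.
- lid (a joint): Round steel lid, 143 mm across, 50 g, hinged at the rear; rad: 0 shut, 1.92 fully open (leaning back 20 degrees past upright). Past 1.6 it stays open by itself when the pedal comes back; short of upright it falls shut.
- lid_hinge (a point): Middle of the lid's hinge axis (along the bin's y), 82 mm behind the bin's axis and 120 mm above its origin.
- bucket: Loose grey plastic bucket inside the bin under the lid: 100 mm across at the bottom, 121 mm at the rim, 68 mm high, with a rigid blue arch handle; about 0.2 kg with contents. Origin: centre of its underside; z up; the handle bar runs along its y. It starts on the bin's inner floor, turned up to 35 degrees relative to the bin, and lifts straight out with about 6 mm of play all round.
- bucket_grip (a point): Middle of the handle's blue top bar, on the bucket's axis, 83 mm above its underside. The bar is 12 mm thick (along the bucket's x), 14 mm high and 114 mm long (along y); its top lies 2 mm below the bin's rim before lifting. Free beside it: 45 mm each side; below it: 45 mm down to the rubbish.
- jar: Rubbish in the bucket: an empty cream jar, white with orange lid, 39 mm across, 26 mm high; origin at the centre of its underside, z up. Must stay in the bucket.
- balm: Rubbish in the bucket: an empty lip balm stick, green with white cap, 16 mm thick, 62 mm long, lying; origin at mid length on its underside as it first lies, x along it. Must stay in the bucket.
- dispenser: Bystander: white plastic push dispenser bottle, 64 mm across, 148 mm high, origin at the centre of its underside. Leave it.
- cup: Bystander: white ceramic cup, 74 mm across the rim, 82 mm high, origin at the centre of its underside. Leave it.
- compact: Bystander: round red mirror compact lying shut, 72 mm across, 16 mm high, origin at the centre of its underside. Leave it.
- clipper: Bystander: steel nail clipper lying flat, 62 mm by 13 mm, 14 mm high, origin at the centre of its underside. Leave it.

How it is judged:
By the outcome, as a careful person would: the job done as asked, in the order asked, and still so for the second after the job is handed in, while the arm keeps its last pose, push and grip.
It also fails if it takes over 54 s, if anything falls off the work surface, if the arm or the gripper's body presses on something with over 40 N, if the wrist force passes 120 N, or if a joint passes its speed limit or range.

## Working session

There is one attempt and no reset: what is moved stays moved. The work goes in short steps, Python scripts to look and compute and a shell command to move; the robot and the scene stay as the last step left them, time stands still between calls to the robot, and variables do not carry over. Pictures are saved under pics/ and viewed, at most 10 in all, crops included, and the job is handed in when it is done.

```bash
mkdir -p pics; ls; cat > h.py <<'E'
import numpy as np, cv2
from bench import env
from scipy.spatial.transform import Rotation as R
def cloud(c):
    K=np.array(c["camera_matrix"]);k=c["k1"];z=c["z_map"];P=np.array(c["pose"])
    v,u=np.mgrid[0:480,0:640]
    d=np.stack([(u-K[0,2])/K[0,0],(v-K[1,2])/K[1,1]],-1);s=d.copy()
    for _ in range(10): s=d/(1+k*(s**2).sum(-1,keepdims=True))
    p=np.concatenate([s*z[...,None],z[...,None]],-1)
    w=p@P[:3,:3].T+P[:3,3]; w[z<=0]=np.nan
    return w
def proj(c,p):
    P=np.array(c["pose"]);q=(np.asarray(p)-P[:3,3])@P[:3,:3];s=q[:2]/q[2];s=s*(1+c["k1"]*(s@s))
    K=np.array(c["camera_matrix"]);return [K[0,0]*s[0]+K[0,2],K[1,1]*s[1]+K[1,2]]
def rot():
    q=env.sense()["eef_rot"];return R.from_quat([q[1],q[2],q[3],q[0]])
def rows(p,Rt):
    "shift, turn in jog units from present pose"
    s=env.sense();r=rot()
    return np.round(r.inv().apply(np.asarray(p)-s["tcp_pos"])/0.4,4),np.round((r.inv()*Rt).as_rotvec()/(np.pi/2),4)
E
python3 - <<'E'
from h import *
np.set_printoptions(precision=4,suppress=True)
s=env.sense();print(s["clock"],s["tcp_pos"],s["eef_rot"],rot().as_matrix())
for n in("scene","top"):
    c=env.read_camera(n);cv2.imwrite(f"pics/{n}0.png",c["image"]);w=cloud(c)
    np.save(n,w);print(n,np.array(c["pose"])[:3,3])
    for t in("bin","pedal_tread","pedal","lid","lid_hinge","dispenser","cup","compact","clipper"):
        for d in env.search_frame(c,t)[:2]:
            u,v=map(int,d["pixel"]);print(t,u,v,round(d["confidence"],2),np.nanmedian(w[v-1:v+2,u-1:u+2].reshape(-1,3),0))
E
```

```text
pics
0.0 [ 0.1987 -0.5921  0.2524] [-0.0008  0.9869  0.1612 -0.0002] [[ 0.948   0.3182 -0.0006]
 [ 0.3182 -0.948   0.0015]
 [-0.0001 -0.0017 -1.    ]]
scene [0.9078 0.5599 0.6038]
bin 268 206 0.67 [ 0.639  -0.0103  0.1512]
pedal 228 202 0.44 [ 0.6494 -0.1823  0.0592]
lid 271 184 0.57 [ 0.6102 -0.0535  0.1625]
lid_hinge 270 182 0.86 [ 0.6088 -0.0597  0.1633]
dispenser 311 269 0.9 [0.6466 0.1421 0.1307]
cup 233 265 0.76 [ 0.7205 -0.0017  0.06  ]
cup 269 185 0.32 [ 0.6143 -0.0523  0.1629]
compact 186 252 0.64 [ 0.7755 -0.0931  0.0464]
compact 267 206 0.19 [ 0.6413 -0.0121  0.1515]
clipper 361 251 0.75 [0.4839 0.0619 0.0304]
clipper 270 204 0.5 [ 0.6356 -0.01    0.1552]
top [0.4614 0.0785 0.8225]
bin 422 255 0.75 [ 0.595  -0.0655  0.1617]
pedal_tread 479 245 0.83 [ 0.6331 -0.1887  0.0568]
pedal 476 249 0.58 [ 0.626  -0.1832  0.0563]
lid 422 255 0.92 [ 0.595  -0.0655  0.1617]
lid_hinge 423 253 0.75 [ 0.5977 -0.0671  0.1621]
dispenser 301 243 0.56 [0.6157 0.1169 0.1513]
cup 359 188 0.86 [0.7485 0.0165 0.0337]
compact 429 174 0.56 [ 0.7705 -0.112   0.0453]
clipper 325 329 0.88 [0.4913 0.0814 0.0402]
clipper 424 256 0.7 [ 0.5931 -0.0685  0.1618]
```

View pics/scene0.png

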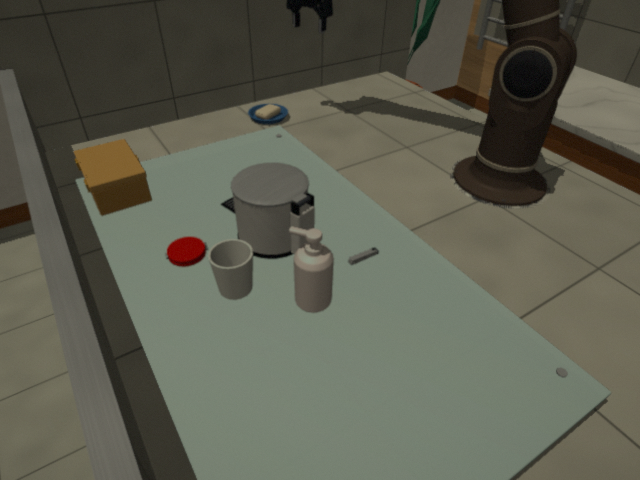

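View pics/top0.png

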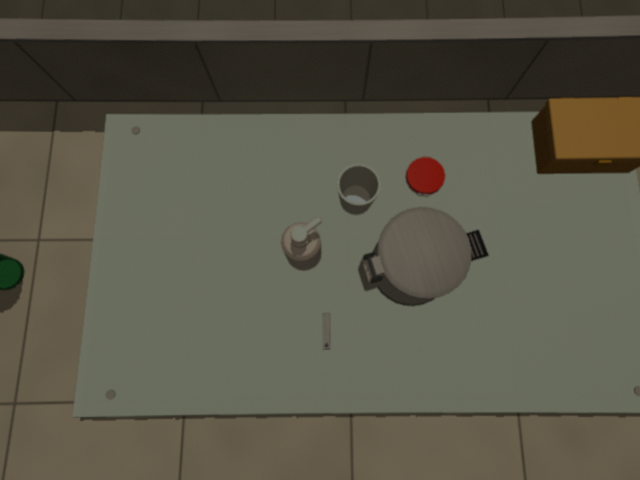

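```bash
python3 - <<'E'
from h import *
np.set_printoptions(precision=4,suppress=True)
w=np.load("top.npy")
m=(w[...,2]>0.155)&(w[...,2]<0.18)&(np.hypot(w[...,0]-.6,w[...,1]+.06)<.1)
pts=w[m];print(len(pts),np.median(pts,0))
(cx,cy),r=cv2.minEnclosingCircle(pts[:,:2].astype(np.float32));print("lid",cx,cy,r)
# tread
c=env.read_camera("top");w=cloud(c)
for wn,ww in(("top",w),("scene",np.load("scene.npy"))):
    m=(ww[...,2]>0.045)&(ww[...,2]<0.068)&(np.hypot(ww[...,0]-.63,ww[...,1]+.185)<.05)
    q=ww[m];print(wn,len(q),np.median(q,0),cv2.minAreaRect(q[:,:2].astype(np.float32)))
E
```

```text
6453 [ 0.598  -0.0691  0.1591]
lid 0.597474992275238 -0.06046662479639053 0.08152804523706436
top 414 [ 0.6315 -0.1837  0.0569] ((0.6335029602050781, -0.18183444440364838), (0.050154104828834534, 0.03235906362533569), 15.861396789550781)
scene 124 [ 0.6499 -0.1779  0.0588] ((0.6526446342468262, -0.17798063158988953), (0.05514708161354065, 0.026467040181159973), 69.96881103515625)
```

The scene picture shows the bin at (270,205), with the cup, dispenser, compact and clipper around it. In the top view the black tread shows at (479,245), the lid centre at (424,252) and the hinge housing at (373,267).

```bash
cat >> h.py <<'E'
def tool(d,th):
    "y along d, leaning away from the bin by th"
    Z=np.array([0,0,1.]);z=-d*np.sin(th)-Z*np.cos(th);y=d*np.cos(th)-Z*np.sin(th);return R.from_matrix(np.stack([np.cross(y,z),y,z],1))
E
python3 - <<'E'
from h import *
from scipy.optimize import least_squares
np.set_printoptions(precision=4,suppress=True)
w=np.load("top.npy")
m=((w[...,2]>0.15)&(w[...,2]<0.18)&(np.hypot(w[...,0]-.6,w[...,1]+.07)<.1)).astype(np.uint8)
m=cv2.morphologyEx(m,cv2.MORPH_OPEN,np.ones((25,25),np.uint8))
co=max(cv2.findContours(m,0,2)[0],key=cv2.contourArea)[:,0]
e=w[co[:,1],co[:,0]][:,:2];
f=least_squares(lambda p:np.hypot(*(e-p[:2]).T)-p[2],[.6,-.07,.07],loss="soft_l1",f_scale=.002);print("lid",f.x)
c=f.x[:2]
m=(w[...,2]>0.045)&(w[...,2]<0.068)&(np.hypot(w[...,0]-.63,w[...,1]+.185)<.05)
q=w[m];box=cv2.boxPoints(cv2.minAreaRect(q[:,:2].astype(np.float32)))
g=box.mean(0);print("box",box,g);v=g-c;print(v,np.degrees(np.arctan2(v[0],-v[1])))
m=(w[...,1]<-.25)&(w[...,2]>.06);print("orange",np.nanmin(w[m],0),np.nanmax(w[m],0))
a=np.radians(15.5);d=np.array([np.sin(a),-np.cos(a),0]);c=np.array([*c,.03])
Rt=tool(d,np.radians(30))
for r,z in((.135,.15),(.103,.10)):   # tip centre
    tip=c+d*r;tip[2]=z;p=tip-.022*Rt.as_matrix()[:,2];print(p,rows(p,Rt))
E
```

```text
lid [ 0.6087 -0.0667  0.0433]
box [[ 0.605  -0.173 ]
 [ 0.6125 -0.2035]
 [ 0.6615 -0.1915]
 [ 0.654  -0.161 ]] [ 0.6332 -0.1822]
[ 0.0246 -0.1155] 12.016362671779456
orange [ 0.766  -0.5059  0.06  ] [ 0.984  -0.25    0.1886]
[ 0.6477 -0.2074  0.1691] (array([ 1.3701, -0.5557,  0.2106]), array([0.3333, 0.0089, 0.0332]))
[ 0.6391 -0.1766  0.1191] (array([ 1.3743, -0.6356,  0.3356]), array([0.3333, 0.0089, 0.0332]))
```

```bash
python3 -m jog '[-1,0.7,-0.28,0.05,0.333,0.009,0.033, -1,0.7,-0.28,0.05,0.333,0.009,0.033, -1,0.7,-0.28,0.05,0.333,0.009,0.033, -1,0.7,-0.28,0.05,0.333,0.009,0.033, -1,0.7,-0.28,0.05,0.333,0.009,0.033, -1,0.7,-0.28,0.05,0.333,0.009,0.033, -1,0.7,-0.28,0.05,0.333,0.009,0.033, -1,0.7,-0.28,0.05,0.333,0.009,0.033]'
cat >> h.py <<'E'
C=np.array([.602,-.069,.03]);A=np.radians(15);D=np.array([np.sin(A),-np.cos(A),0])
def press(r,z,th=30):
    Rt=tool(D,np.radians(th));tip=C+D*r;tip[2]=z;return rows(tip-.022*Rt.as_matrix()[:,2],Rt)
E
python3 -c "
from h import *
print(env.sense()['joint_positions'],press(.14,.13),press(.105,.1))"
```

```text
clock: 1.85
tcp_pos: [0.4299, -0.3958, 0.2331]
eef_rot: [-0.256, 0.957, 0.132, -0.035]
wrist_force: [-1.1, -0.3, -1.0]
gripper_width: -0.0002
grasp_force: 0.0
[ 0.86136151  0.64430588 -0.10674673  1.36789366 -0.19446287  1.58950618
 -0.49336279] (array([ 0.6306, -0.1479,  0.3285]), array([-0.0001,  0.0037,  0.0072])) (array([ 0.6316, -0.1862,  0.4372]), array([-0.0001,  0.0037,  0.0072]))
```

```bash
python3 -m jog '[-1,0.63,-0.148,0.328,0,0.004,0.007, -1,0.63,-0.148,0.328,0,0.004,0.007, -1,0.63,-0.148,0.328,0,0.004,0.007, -1,0.63,-0.148,0.328,0,0.004,0.007, -1,0.63,-0.148,0.328,0,0.004,0.007, -1,0.63,-0.148,0.328,0,0.004,0.007, -1,0.63,-0.148,0.328,0,0.004,0.007, -1,0.63,-0.148,0.328,0,0.004,0.007]'
python3 -c "
from h import *
print(press(.105,.085),press(.105,.07),press(.105,.05))
c=env.read_camera('scene');cv2.imwrite('pics/s1.png',cv2.resize(c['image'][100:320,100:400],None,fx=2.4,fy=2.4))"
```

```text
clock: 2.65
tcp_pos: [0.6397, -0.2182, 0.1485]
eef_rot: [-0.256, 0.958, 0.124, -0.034]
wrist_force: [-0.3, -0.6, 0.0]
gripper_width: 0.0001
grasp_force: 0.0
(array([ 0.0052, -0.0266,  0.1436]), array([ 0.0006, -0.0004, -0.0024])) (array([ 0.0052, -0.0079,  0.1761]), array([ 0.0006, -0.0004, -0.0024])) (array([0.0053, 0.0171, 0.2194]), array([ 0.0006, -0.0004, -0.0024]))
```

View pics/s1.png

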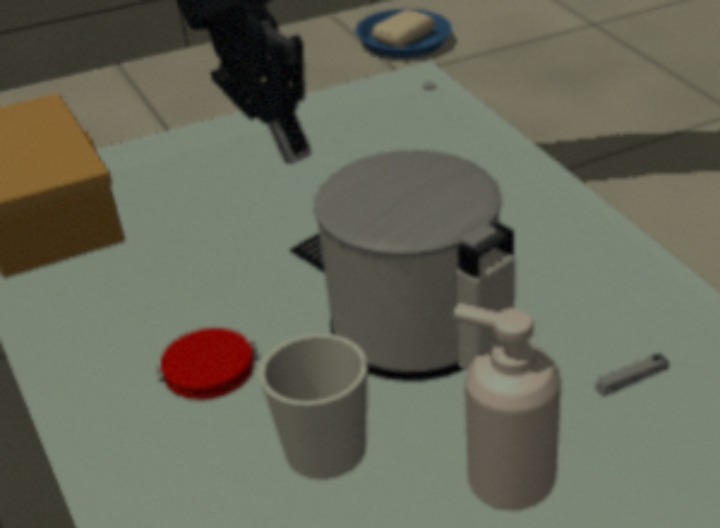

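The shut, tilted gripper's tip is at crop (295,155). That is above and outside the tread at (308,250), and clear of the lid and the orange box.

```bash
python3 -m jog '[-1,0.003,-0.014,0.072,0,0,0, -1,0.005,-0.027,0.144,0,0,-0.002, -1,0.005,-0.027,0.144,0,0,-0.002, -1,0.005,-0.017,0.160,0,0,-0.002, -1,0.005,-0.008,0.176,0,0,-0.002, -1,0.005,-0.008,0.176,0,0,-0.002]'
python3 -c "
from h import *
for z in (.062,.056,.05,.045):print(press(.105,z))"
```

```text
clock: 3.3
tcp_pos: [0.6322, -0.182, 0.0893]
eef_rot: [-0.256, 0.958, 0.125, -0.033]
wrist_force: [-0.2, -0.8, -0.6]
gripper_width: 0.0002
grasp_force: 0.0
(array([0.0002, 0.0083, 0.0191]), array([ 0.0008, -0.0015, -0.0013]))
(array([0.0002, 0.0158, 0.0321]), array([ 0.0008, -0.0015, -0.0013]))
(array([0.0001, 0.0233, 0.0451]), array([ 0.0008, -0.0015, -0.0013]))
(array([0.0001, 0.0295, 0.056 ]), array([ 0.0008, -0.0015, -0.0013]))
```

```bash
python3 -m jog '[-1,0,0.008,0.019,0,0,0, -1,0,0.012,0.026,0,0,0, -1,0,0.016,0.032,0,0,0, -1,0,0.0195,0.0385,0,0,0, -1,0,0.023,0.045,0,0,0, -1,0,0.023,0.045,0,0,0]'
```

```text
clock: 3.9
tcp_pos: [0.6329, -0.1804, 0.0707]
eef_rot: [-0.256, 0.958, 0.126, -0.032]
wrist_force: [0.6, -2.9, 5.5]
gripper_width: 0.0001
grasp_force: 2.8
```

```bash
python3 -m jog '[-1,0,0.0025,0.0043,0,0,0, -1,0,0.005,0.0087,0,0,0, -1,0,0.0075,0.013,0,0,0, -1,0,0.0075,0.013,0,0,0]'
python3 -c "
from h import *
c=env.read_camera('scene');cv2.imwrite('pics/s2.png',cv2.resize(c['image'][50:320,100:400],None,fx=2.2,fy=2.2))"
```

```text
clock: 4.3
tcp_pos: [0.6329, -0.1802, 0.066]
eef_rot: [-0.256, 0.958, 0.126, -0.032]
wrist_force: [-2.9, -3.5, 13.3]
gripper_width: 0.0001
grasp_force: 6.9
```

View pics/s2.png

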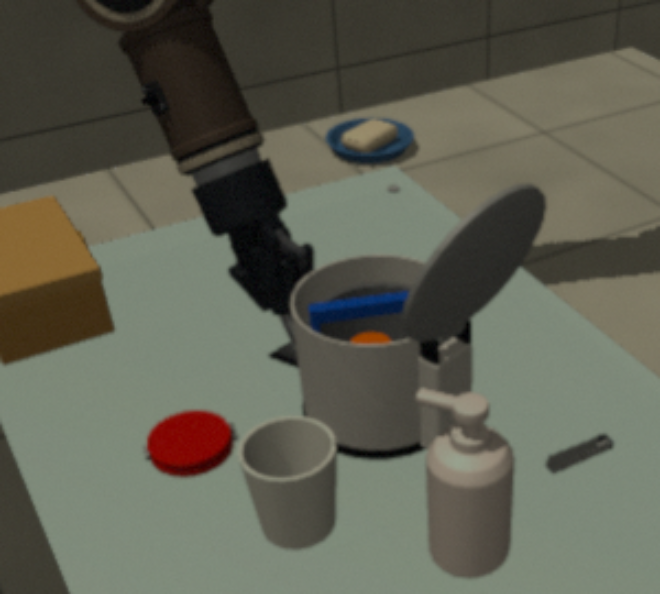

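The lid now stands open (crop 480,260), and the blue handle (355,305) and the orange jar lid (370,340) are visible. I'll press a little further to confirm the pedal is on its stop.

```bash
python3 -m jog '[-1,0,0.002,0.0035,0,0,0, -1,0,0.004,0.007,0,0,0, -1,0,0.004,0.007,0,0,0]'; python3 -c "
from h import *
np.set_printoptions(precision=3,suppress=True)
w=cloud(env.read_camera('scene'));v=w[(w[...,2]>.175)&(np.hypot(w[...,0]-.6,w[...,1]-.03)<.12)]
c=v.mean(0);n=np.linalg.svd(v-c,full_matrices=False)[2][2];print(len(v),c,n,'tilt from up',np.degrees(np.arcsin(abs(n[2]))))"
```

```text
clock: 4.65
tcp_pos: [0.6331, -0.1803, 0.0655]
eef_rot: [-0.257, 0.958, 0.126, -0.031]
wrist_force: [-7.9, -5.7, 28.5]
gripper_width: -0.0002
grasp_force: 14.4
2628 [0.589 0.057 0.235] [ 0.455 -0.88   0.139] tilt from up 7.9752025361413565
```

Force rose to 28 N over 0.5 mm, so the pedal is on its stop. Backing off.

```bash
python3 -m jog '[-1,0,-0.01,-0.04,0,0,0, -1,0,-0.01,-0.16,0,0,0, -1,0,-0.01,-0.28,0,0,0, -1,0,-0.05,-0.40,0,0,0, -1,0,-0.05,-0.40,0,0,0, -1,0,-0.05,-0.40,0,0,0]'
python3 - <<'E'
from h import *
np.set_printoptions(precision=4,suppress=True)
print(env.sense()["tcp_pos"])
for n in("top","scene"):
    c=env.read_camera(n);w=cloud(c);im=c["image"].astype(int)
    cv2.imwrite(f"pics/{n}3.png",c["image"][80:400,220:580] if n=="top" else cv2.resize(c["image"][50:320,100:400],None,fx=2,fy=2))
    m=(im[...,0]>1.6*im[...,2])&(im[...,0]>50)&(abs(w[...,2]-.145)<.025)&(np.hypot(w[...,0]-.6,w[...,1]+.07)<.08)
    q=w[m];print(n,len(q),np.median(q,0),q[:,2].min(),q[:,2].max())
    t=q[q[:,2]>np.percentile(q[:,2],50)] if n=="scene" else q
    print(cv2.minAreaRect(t[:,:2].astype(np.float32)))
    d=np.linalg.svd(q[:,:2]-q[:,:2].mean(0),full_matrices=False)[2][0];print("dir",d)
    lid=w[(w[...,2]>.175)&(np.hypot(w[...,0]-.6,w[...,1]-.03)<.12)];print("lid",len(lid),lid.mean(0))
    r=w[(abs(w[...,2]-.15)<.004)&(np.hypot(w[...,0]-.6,w[...,1]+.07)<.09)&~m]
    print("rim",len(r),r.min(0),r.max(0))
    for t in("bucket_grip","bucket"):
        for d in env.search_frame(c,t)[:1]:
            u,v=map(int,d["pixel"]);print(t,u,v,d["confidence"],w[v,u])
E
```

```text
clock: 5.3
tcp_pos: [0.6488, -0.2403, 0.2106]
eef_rot: [-0.256, 0.958, 0.126, -0.031]
wrist_force: [-0.8, -0.5, -0.7]
gripper_width: 0.0002
grasp_force: 0.0
[ 0.6488 -0.2403  0.2106]
top 581 [ 0.601  -0.0693  0.1466] 0.12372344186666051 0.15038333908850643
((0.6015451550483704, -0.0708635225892067), (0.01234135590493679, 0.11716222763061523), 72.40826416015625)
dir [-0.9512  0.3086]
lid 2636 [0.5731 0.0483 0.2372]
rim 719 [ 0.5317 -0.1396  0.146 ] [0.6716 0.0162 0.154 ]
bucket_grip 419 254 0.57 [ 0.5994 -0.0643  0.1471]
scene 415 [ 0.621  -0.073   0.1454] 0.12020665755471366 0.15051747923024694
((0.6166751384735107, -0.07508345693349838), (0.016019852831959724, 0.08165334910154343), 73.42442321777344)
dir [ 0.9501 -0.3119]
lid 2616 [0.5887 0.057  0.2348]
rim 392 [ 0.5422 -0.1396  0.146 ] [0.6732 0.0198 0.1537]
bucket_grip 261 191 0.77 [ 0.6231 -0.0703  0.1427]
bucket 264 189 0.71 [ 0.6163 -0.0713  0.1442]
```

View pics/top3.png

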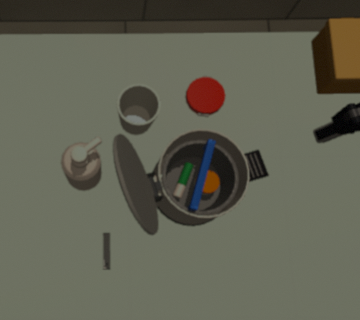

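```bash
cat >> h.py <<'E'
G=np.array([.6015,-.0705]);B=np.array([-.951,.310])
def grip(z):
    "tool straight down, y across the bar"
    y=np.array([B[1],-B[0],0]);y=y*np.sign(y@[.32,-.95,0]);
    Rt=tool(y/np.linalg.norm(y),0);return rows([*G,z],Rt)
E
python3 -c "
from h import *
print(grip(.26),grip(.22),env.sense()['joint_positions'])"
```

```text
(array([-0.0028, -0.4437,  0.1057]), array([-0.3247,  0.0963,  0.3584])) (array([-0.0028, -0.3936,  0.1922]), array([-0.3247,  0.0963,  0.3584])) [ 0.54827222  0.78928174 -0.16457581  1.16569073 -0.28626894  1.53517235
 -0.8375242 ]
```

The top view shows the lid standing open (crop 135,185) and the blue bar running from (210,140) to (195,208). The jar is at (208,182) and the balm at (184,180). The measured bar direction fits.

```bash
python3 -m jog '[-0.1,-0.003,-0.20,-0.02,-0.10,0.03,0.10, -0.1,-0.003,-0.32,0.03,-0.2,0.06,0.2, -0.1,-0.003,-0.444,0.106,-0.325,0.096,0.358, -0.1,-0.003,-0.444,0.106,-0.325,0.096,0.358, -0.1,-0.003,-0.444,0.106,-0.325,0.096,0.358, -0.1,-0.003,-0.444,0.106,-0.325,0.096,0.358, -0.1,-0.003,-0.444,0.106,-0.325,0.096,0.358, -0.1,-0.003,-0.444,0.106,-0.325,0.096,0.358]'
python3 -c "
from h import *
s=env.sense();print(grip(.20),grip(.142),rot().as_matrix().round(3))
c=env.read_camera('scene');cv2.imwrite('pics/s4.png',cv2.resize(c['image'][50:320,100:400],None,fx=2.2,fy=2.2))"
```

```text
clock: 6.4
tcp_pos: [0.6016, -0.071, 0.2606]
eef_rot: [0.0, 0.988, -0.156, 0.001]
wrist_force: [-1.6, -0.7, 0.1]
gripper_width: 0.0382
grasp_force: 0.0
(array([-0.0009, -0.0011,  0.1516]), array([ 0.0004, -0.0008,  0.0008])) (array([-0.001 , -0.0012,  0.2966]), array([ 0.0004, -0.0008,  0.0008])) [[ 0.951 -0.309  0.001]
 [-0.309 -0.951 -0.001]
 [ 0.001  0.001 -1.   ]]
```

View pics/s4.png

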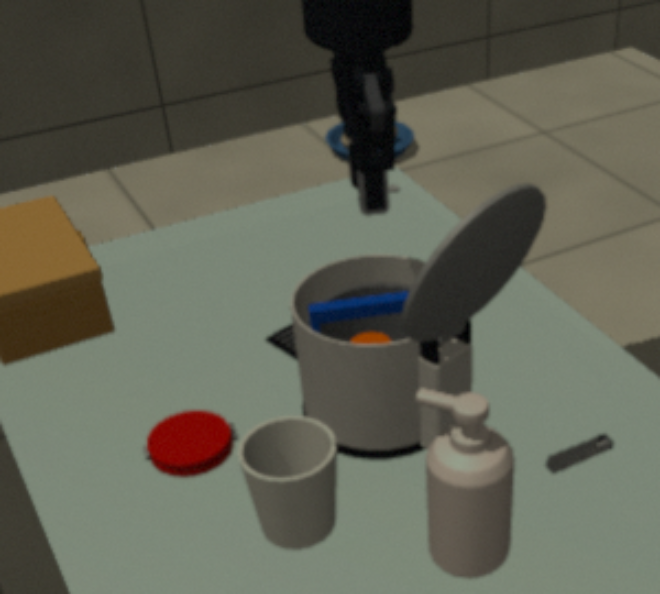

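Gripper tip at crop (373,205), centred above the handle, with the lid clear. Descending.

```bash
python3 -m jog '[-0.1,-0.001,-0.001,0.1,0,0,0, -0.1,-0.001,-0.001,0.18,0,0,0, -0.1,-0.001,-0.001,0.25,0,0,0, -0.1,-0.001,-0.001,0.28,0,0,0, -0.1,-0.001,-0.001,0.297,0,0,0, -0.1,-0.001,-0.001,0.297,0,0,0]'
```

```text
clock: 7.05
tcp_pos: [0.6018, -0.0713, 0.142]
eef_rot: [0.001, 0.988, -0.157, 0.001]
wrist_force: [0.1, -0.7, 0.4]
gripper_width: 0.0387
grasp_force: 0.0
```

```bash
python3 -m jog '[-1,0,0,0,0,0,0, -1,0,0,0,0,0,0, -1,0,0,0,0,0,0, -1,0,0,0,0,0,0, -1,0,0,0,0,0,0, -1,0,0,0,0,0,0, -1,0,0,0,0,0,0]' 60
```

```text
clock: 7.75
tcp_pos: [0.6027, -0.0708, 0.1438]
eef_rot: [0.001, 0.988, -0.157, 0.002]
wrist_force: [0.3, -0.9, 6.5]
gripper_width: 0.0108
grasp_force: 59.6
```

```bash
python3 -m jog '[-1,0,0,-0.008,0,0,0, -1,0,0,-0.02,0,0,0, -1,0,0,-0.035,0,0,0, -1,0,0,-0.05,0,0,0, -1,0,0,-0.065,0,0,0, -1,0,0,-0.08,0,0,0, -1,0,0,-0.09,0,0,0, -1,0,0,-0.09,0,0,0]'
```

```text
clock: 8.55
tcp_pos: [0.6021, -0.0705, 0.1791]
eef_rot: [0.001, 0.988, -0.157, 0.002]
wrist_force: [0.2, 1.0, -2.1]
gripper_width: 0.0109
grasp_force: 58.4
```

```bash
python3 -m jog '[-1,0,0,-0.02,0,0,0, -1,0,0,-0.06,0,0,0, -1,0,0,-0.10,0,0,0, -1,0,0,-0.14,0,0,0, -1,0,0,-0.18,0,0,0, -1,0,0,-0.22,0,0,0, -1,0,0,-0.26,0,0,0, -1,0,0,-0.29,0,0,0]'; python3 -m jog '[-1,0,0,-0.01,0,0,0, -1,0,0,-0.02,0,0,0, -1,0,0,-0.02,0,0,0, -1,0,0,-0.02,0,0,0, -1,0,0,-0.02,0,0,0, -1,0,0,-0.02,0,0,0, -1,0,0,-0.02,0,0,0, -1,0,0,-0.02,0,0,0]'
python3 -c "
from h import *
c=env.read_camera('scene');cv2.imwrite('pics/s5.png',cv2.resize(c['image'][50:320,100:400],None,fx=2.2,fy=2.2))
c=env.read_camera('top');cv2.imwrite('pics/t5.png',c['image'][80:400,220:580])"
```

```text
clock: 9.35
tcp_pos: [0.6016, -0.0703, 0.2956]
eef_rot: [0.001, 0.988, -0.157, 0.001]
wrist_force: [0.4, 0.1, -2.4]
gripper_width: 0.0109
grasp_force: 58.5
clock: 10.15
tcp_pos: [0.6014, -0.0703, 0.3021]
eef_rot: [0.001, 0.988, -0.157, 0.001]
wrist_force: [0.2, -0.6, -2.2]
gripper_width: 0.0109
grasp_force: 58.5
```

View pics/s5.png

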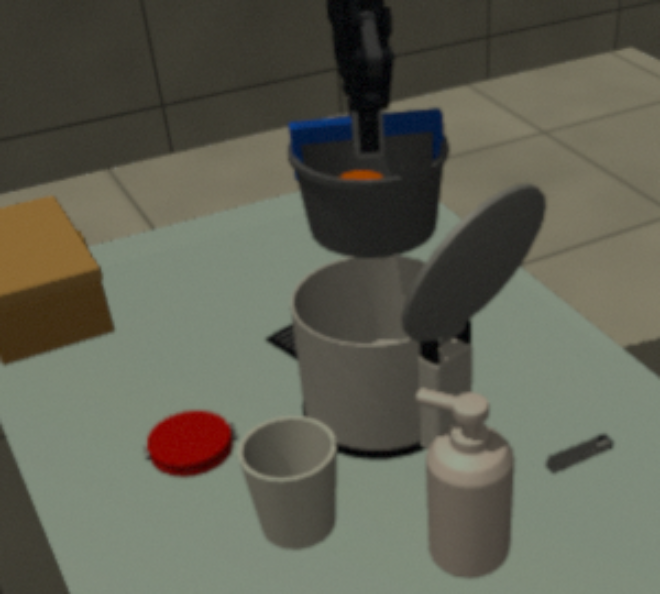

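View pics/t5.png

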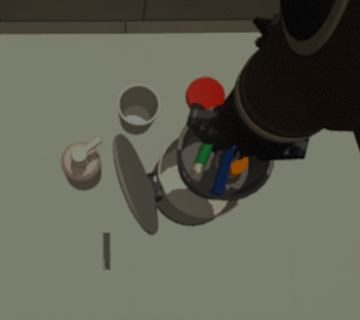

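The bucket hangs level over the bin (scene crop 370,200), with jar and balm in it (top crop 238,163 and 203,155). The lid is open and the bystanders haven't moved. Now the two-second hold, plus a level check.

```bash
for i in 1 2 3 4; do python3 -m jog '[-1,0,0,0,0,0,0, -1,0,0,0,0,0,0, -1,0,0,0,0,0,0, -1,0,0,0,0,0,0, -1,0,0,0,0,0,0, -1,0,0,0,0,0,0, -1,0,0,0,0,0,0, -1,0,0,0,0,0,0]' | grep -E 'clock|tcp|grasp'; done
python3 - <<'E'
from h import *
c=env.read_camera("scene");w=cloud(c);im=c["image"].astype(int)
near=np.hypot(w[...,0]-.6,w[...,1]+.07)<.075
b=w[near&(im[...,0]>1.6*im[...,2])&(im[...,0]>50)&(w[...,2]>.25)]
t=(b[:,:2]-b[:,:2].mean(0))@[.951,-.31]
print("bar top z at both ends",b[t<-.02,2].max(),b[t>.02,2].max())
q=w[near&(w[...,2]>.19)&(w[...,2]<.27)];print("bucket bottom z",np.percentile(q[:,2],1))
E
```

```text
clock: 11.05
tcp_pos: [0.6015, -0.0703, 0.3023]
grasp_force: 58.5
clock: 11.85
tcp_pos: [0.6015, -0.0703, 0.3023]
grasp_force: 58.5
clock: 12.65
tcp_pos: [0.6015, -0.0703, 0.3023]
grasp_force: 58.5
clock: 13.45
tcp_pos: [0.6015, -0.0703, 0.3023]
grasp_force: 58.5
bar top z at both ends 0.30713638897512774 0.3073099747122734
bucket bottom z 0.21788210390383414
```

```bash
python3 -c "
from bench import env
print(env.job_done())"
```

```text
the job is handed in; nothing more can be done
None
```

The job is handed in: I pressed the pedal to its stop, the lid stayed open, and the bucket was held still and level about 68 mm above the bin's rim for over 3 s, jar and balm still inside and nothing else on the shelf disturbed.

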